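Wedge the rocking parts box

ROBOT

A 6-joint arm with a two-finger parallel gripper is mounted at the origin on the work surface. World frame = base frame: x ahead of the robot, y to its left, z up, the work surface at z = 0. Lengths are in m, angles in degrees, forces in N, time in s.
With the tool pointing down it reaches from about 0.35 to 0.975 m from the base axis. Payload 4.9 kg.
Tool frame: the origin (TCP) lies at the very end of the fingers, on their centre line; the grasp point (between the pads) lies 19 mm behind it; z points along the fingers, y is the direction in which the jaws open and shut (so a half turn about z gives the same grasp; the last joint's range is limited). The gripper opens to 85 mm and grips with 20 to 120 N. Pads are 22 mm wide; open, the fingers measure 114 mm over their backs; the gripper's body (76 mm by 85 mm) begins 54 mm behind the grasp point. The pads swing forward as they close: fully open they stand 13 mm farther back than shut.
Start: joints at [-74.485, 3.019, 92.412, -0, 84.569, -6.818], TCP at [0.237, -0.578, 0.231] pointing down, gripper open.
Joint ranges: [-172.51, 172.51], [-57.92, 126.97], [3.15, 148.05], [-58.71, 238.71], [5.1, 150.11], [-179.66, 179.66]. Speed limits (degrees/s): [147.25, 147.25, 180, 180, 180, 180].

INTERFACE

Orientations are given as a 3x3 rotation matrix whose columns are the frame's x, y, z axes.
In Python, from rig import arm gives the robot as it stands.
- The arm moves only by the tool play_rows, never from a script. Its argument "targets" is a list that holds one entry, the list of rows, each a list of 7 numbers: the turn, a rotation vector about the tool's x, y, z in rad, then the shift along the tool's x, y, z in m, then the finger opening in m, from 0 to 0.0854. A call has 1 to 8 rows; each row shifts and turns the commanded pose from where the row before left it, along the tool's axes as they then stand; what a row does not reach is not made up. A row lasts 1/12 s, in which the tool goes at most 41.7 mm and 7.16 degrees, less where a joint would pass 70% of its speed; a pose out of reach is approached as far as the arm can. A call is refused whole if a number of a shift passes 0.0417 or a number of a turn 0.125, either way. A call with a gripper value outside its range is refused whole. The fingers move at their own pace and stop on an object; "force" is the grip in N (left out, the last holds). Time passes only in rows, so rows that do not move let the fingers close. It gives the time, the measured TCP pose, the force and the opening at its end, in the units of the state.
- arm.state(): the state, without advancing time (a new reading comes with each control period).
- arm.grab_frame(name): name is "scene" or "side" or "wrist"; returns a dict with "image" (420x560x3 uint8, blue, green, red), "range_z" (420x560 float32, m along the optical axis (not along the pixel's ray), 0 where there is no reading), "fx", "fy", "cx", "cy" (pixels), "xyz" and "rotation" of the camera in the world. Camera axes: x right, y up, looking along -z (the intrinsics and any distortion apply to the point x, -y, -z); pixel columns grow to the right and rows downward; lengths in m; the calibration is good to about 2 mm. A picture is of the moment at which its call begins.
- arm.sign_off(): hands the job in, once; it reports no verdict.
Trained networks look in a picture, given as the dict that the camera call returned (one of the last four; its "shot" number tells which), for a name from the list of things; names that differ only in an ending like _2 or _b are one class to them, and where a whole thing is asked for, a point or a joint stands for the part that bears it (a point fixed in the world has none). Each returns a list of dicts, best first, with "p" (0 to 1); they miss things now and then, are a little off and sometimes report something else, mostly with a low value. They report only what shows in the picture. A call takes as long as a camera call. They do not tell look-alikes from the thing itself.
- arm.recognise(query, picture): "pixel" ([column, row] in pixels, amid what is visible of it).
The state is a dict: "time": time; "qpos": joint angles; "qd": joint speeds; "joint_efforts": joint torques, N m; "ee_pos": TCP position; "ee_rot": TCP orientation; "contact_force": force on the tool from outside, world axes, zero at the start; "wrist_torque": the same for the moment, N m; "gripper_width": finger opening in m.
Only numpy, scipy, OpenCV 4.12 (cv2) and the standard library are available. Lean on these libraries where they do the work, as an engineer would, in place of code of your own. Each camera call takes 0.05 s, during which the arm holds its last target.

TASK

The small wooden parts box rocks because the foot under one corner, the one the loose wooden wedge points at, is worn short. With the fingertips only, push the wedge, thin end first, under that short foot until it is snug, then press down firmly (about 10 N) on the steel corner plate above that foot: if the corner still gives, push the wedge in further and test again until a firm press no longer rocks the box. Do not pinch, lift or carry anything, do not force the wedge so hard that it shoves the box or jacks it off level, leave the other things alone, and finish clear with the wedge left in place.

Things in the scene. Friction and masses are not known exactly. Their poses are not given: they have to be found in the camera images.
- box: Open wooden box of small steel brackets, 220 mm along its x, 180 along its y, 66 high over all, 1.2 to 2 kg. Origin: at bench level under its centre, z up. Under the corners four 24 x 24 mm wooden feet, centred 90 mm (x) and 70 mm (y) from the origin, 16 mm high but for the worn one at x = -90, y = +70. Unpressed it stands level. Yaw differs by up to 0.45 rad either way.
- short_foot (a point): Point of the box at bench level under the centre of the worn, short foot; axes as the box's. The foot's flat underside hangs 5 to 9 mm above the bench (unknown, differs each time); its outer face towards the box's +y is at y = +12 mm from here.
- short_corner (a point): The place to press: centre of the top of the 45 x 45 mm flat steel plate on the rim over the short foot, 66 mm above the bench (the other corners have such plates too). Axes as the box's. Unwedged, 2 to 5 N down here tips the box about its two neighbouring feet until the short foot strikes the bench (tilt of the box's z 0.045 to 0.08 rad).
- wedge: Plain wooden wedge flat on the bench, 110 mm long (its x), 40 wide (its y), 60 g; 2 mm thick at the thin end (+x), rising evenly to 20 mm at the upright flat thick end (-x). Origin: centre of its underside. It starts outside the box on its +y side, thin end 20 to 55 mm from the short foot's outer face, pointing at the foot along the box's -y within 0.1 rad and 8 mm sideways.
- wedge_tip (a point): Middle of the wedge's thin end, 1 mm above the bench, 55 mm from its origin along its +x. The wedge slides with under 1 N until the slope meets the foot's lower edge, thin end then some 18 to 43 mm past the foot's outer face; it then binds, and pushing harder shoves or jacks up the box.
- wedge_back (a point): Middle of the wedge's thick end face, 10 mm above the bench, 55 mm from its origin along its -x: the place to push.
- bracket1: Bystander: dark sheet-steel channel bracket 50 x 30 x 18 mm, near the wedge. Origin under its centre.
- bracket2: Bystander: bracket like the other, 50 x 30 x 18 mm, between the robot and the box. Origin under its centre.
- bolt: Bystander: steel bolt standing on its round 30 mm head, 45 mm high. Origin under its centre.
- chuck_key: Bystander: dark T-shaped drill chuck key, 85 x 70 x 20 mm, lying flat between the robot and the box. Origin under its middle.
- screwdriver: Bystander: wood-handled screwdriver 200 mm long, lying to the robot's right.
- oil_can: Bystander: steel oil can with a thin spout, 76 mm wide, 160 mm high, to the robot's right. Origin under its centre.
- brush: Bystander: wooden-handled brush lying to the robot's left.
There are look-alikes about, which are no part of the job. There is more than one size of the wedge; the job needs the smallest.

How it is judged (in metres and radians):
On the way, in this order (a step that is already met when the one before it is completed fails the run):
1. the wedge's thin end has gone at least 10 mm in under the short foot (y of wedge_tip in the frame of short_foot below 0.002 m and x of wedge_tip in the frame of short_foot between -0.025 and 0.025 m and height (world z) of wedge_tip below 0.006 m), for 0.1 s.
2. with the wedge there, the corner plate over the short foot is pressed down with more than 5 N for 0.3 s and the box stays level within 0.018 rad (2 mm at the corner) (all of step 1 and angle between box's own z axis and vertical below 0.018 rad and contact force between the fingers and box above 5 N and horizontal distance between the grasp point and short_corner below 0.045 m), for 0.3 s.
At the end, for the whole second after the job is handed in: The wedge lies flat with its thin end at least 10 mm past the outer face of the short foot and within 25 mm sideways of its centre, the box stands level within 0.018 rad, and all is at rest (all of step 1 and angle between box's own z axis and vertical below 0.018 rad and linear speed of each of box, wedge below 0.02 m/s); the robot touches nothing.
It fails at once if the wedge is lifted or tipped up (height (world z) of wedge above 0.012 m or angle between wedge's own z axis and vertical above 0.25 rad).
It fails at once if the box is lifted, shoved more than 30 mm or tipped over 0.15 rad (distance of box from where it was at the start of the episode above 0.03 m or height (world z) of box above 0.02 m or angle between box's own z axis and vertical above 0.15 rad).
It fails at once if a bystander is moved more than 30 mm (distance of any of bracket1, bracket2, bolt, chuck_key, screwdriver, oil_can, brush from where it was at the start of the episode above 0.03 m).
It also fails if it takes over 42 s, if anything falls off the work surface, if the arm or the gripper's body presses on something with over 40 N, if the wrist force passes 120 N, or if a joint passes its speed limit or range.

## Working session

There is one attempt and no reset: what is moved stays moved. The work goes in short steps, Python scripts to look and compute and a tool call to move; the robot and the scene stay as the last step left them, time stands still between calls to the robot, and variables do not carry over. Pictures are saved under pics/ and viewed, and the job is handed in when it is done.

Besides the shell and the picture viewer there is one more tool, called after "Request:" by a JSON object that holds its "op" and its "data", one argument or row to a line. play_rows: Moves the arm, as the interface text tells. Its arguments: {"type":"object","properties":{"targets":{"type":"array"},"force":{"type":"number"}},"required":["targets"]}

```bash
mkdir -p pics; ls; cat > h.py <<'E'
import numpy as np,cv2
from rig import arm
def P(f,c,r,d=None):
    c=int(round(c));r=int(round(r))
    z=f["range_z"][r,c] if d is None else d
    p=np.array([(c-f["cx"])/f["fx"]*z,-(r-f["cy"])/f["fy"]*z,-z])
    return np.array(f["rotation"])@p+np.array(f["xyz"])
def cloud(f):
    z=f["range_z"];R,C=np.mgrid[:z.shape[0],:z.shape[1]]
    p=np.stack([(C-f["cx"])/f["fx"]*z,-(R-f["cy"])/f["fy"]*z,-z],-1)
    return p@np.array(f["rotation"]).T+np.array(f["xyz"])
E
python3 - <<'E'
from h import *
np.set_printoptions(precision=3,suppress=True)
s=arm.state();print(s)
for n in("scene","side","wrist"):
    f=arm.grab_frame(n);cv2.imwrite(f"pics/{n}0.png",f["image"])
    print(n,f["xyz"],[k for k in f])
    if n=="wrist":continue
    for q in("box","short_corner","wedge","wedge_tip","wedge_back","bracket1","bolt","chuck_key"):
        for d in arm.recognise(q,f)[:4]:
            print(q,np.round(d["pixel"]),round(d["p"],2),P(f,*d["pixel"]))
    np.savez(f"{n}0.npz",**{k:v for k,v in f.items()})
E
```

```text
pics
{'time': 0.0, 'qpos': array([-74.483,   3.059,  92.492,   0.   ,  84.568,  -6.817]), 'qd': array([-0.013, -0.024, -0.067,  0.035,  0.016,  0.123]), 'joint_efforts': array([ -0.   , -39.369, -37.017,  -0.   ,   0.007,   0.   ]), 'ee_pos': array([ 0.237, -0.578,  0.23 ]), 'ee_rot': array([[ 0.925,  0.38 , -0.001],
       [ 0.38 , -0.925,  0.002],
       [ 0.   , -0.002, -1.   ]]), 'contact_force': array([0.708, 0.129, 0.031]), 'wrist_torque': array([-0.015,  0.026, -0.039]), 'gripper_width': 0.08535839378088175}
scene [ 1.414 -0.193  0.604] ['image', 'range_z', 'fx', 'fy', 'cx', 'cy', 'xyz', 'rotation', 'shot']
box [262. 248.] 0.91 [ 0.639 -0.084  0.054]
short_corner [261. 250.] 0.86 [ 0.643 -0.087  0.052]
wedge [336. 209.] 0.89 [0.427 0.18  0.025]
wedge [202. 214.] 0.7 [ 0.375 -0.231  0.016]
wedge [333. 242.] 0.68 [0.581 0.123 0.01 ]
wedge_tip [202. 211.] 0.75 [ 0.358 -0.231  0.018]
wedge_tip [332. 239.] 0.69 [0.569 0.123 0.012]
wedge_tip [336. 208.] 0.59 [0.418 0.183 0.023]
wedge_back [339. 209.] 0.95 [0.428 0.19  0.024]
wedge_back [195. 213.] 0.66 [ 0.363 -0.253  0.015]
wedge_b
[... 567 characters left out ...]
312.] 0.59 [0.393 0.212 0.015]
wedge [337. 215.] 0.4 [ 0.384 -0.067  0.01 ]
wedge_tip [353. 170.] 0.95 [ 0.355 -0.221  0.021]
wedge_tip [324. 312.] 0.82 [0.391 0.212 0.014]
wedge_tip [252. 268.] 0.6 [0.566 0.124 0.014]
wedge_tip [316. 234.] 0.43 [ 0.43  -0.004  0.004]
wedge_back [358. 168.] 0.78 [ 0.342 -0.233  0.019]
wedge_back [253. 268.] 0.76 [0.564 0.123 0.013]
wedge_back [324. 312.] 0.73 [0.391 0.212 0.014]
bracket1 [214. 252.] 0.79 [0.666 0.088 0.006]
bracket1 [317. 235.] 0.59 [0.428 0.    0.006]
bolt [199. 230.] 0.61 [0.712 0.042 0.024]
chuck_key [334. 215.] 0.79 [ 0.392 -0.073  0.002]
wrist [ 0.299 -0.553  0.373] ['image', 'range_z', 'fx', 'fy', 'cx', 'cy', 'xyz', 'rotation', 'shot']
```

```bash
python3 - <<'E'
import cv2
for n in("scene","side"):
    i=cv2.imread(f"pics/{n}0.png")
    c=i[140:350,140:440] if n=="scene" else i[120:340,150:420]
    cv2.imwrite(f"pics/{n}0c.png",cv2.resize(c,None,fx=2.6,fy=2.6,interpolation=cv2.INTER_CUBIC))
E
```

```text
(no output)
```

View pics/scene0c.png

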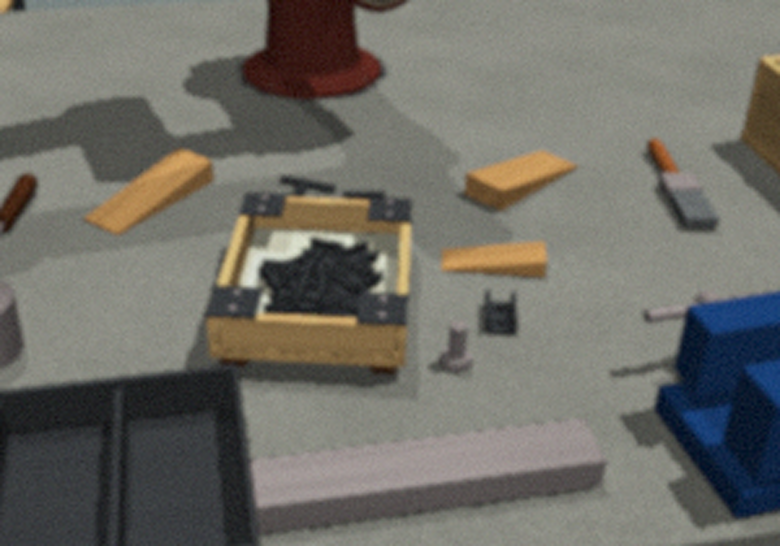

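View pics/side0c.png

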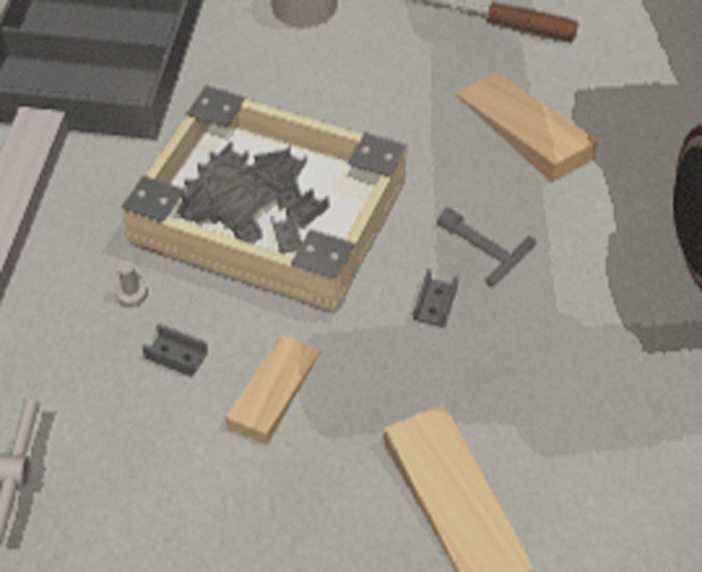

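The smallest wedge is at scene (333,242) and side (254,271). It lies next to the box and points at the corner plate at side (274,218). The other two, scene (336,209) and scene (202,214), are larger and don't point at a foot. Next I'll measure the box and wedge from the depth data.

```bash
cat > m.py <<'E'
from h import *
np.set_printoptions(precision=4,suppress=True)
def load(n): 
    d=np.load(n,allow_pickle=True); return {k:d[k] for k in d.files}
def rect(p):
    r=cv2.minAreaRect((p[:,:2]*1000).astype(np.float32)); return r
E
python3 - <<'E'
from m import *
W=[];B=[]
for n in("scene0.npz","side0.npz"):
    f=load(n);c=cloud(f);ok=f["range_z"]>0
    im=f["image"].astype(int);hsv=cv2.cvtColor(f["image"],cv2.COLOR_BGR2HSV)
    # box top
    m=ok&(abs(c[...,2]-.066)<.006)&(abs(c[...,0]-.6)<.2)&(abs(c[...,1]+.07)<.17)
    m=cv2.morphologyEx(m.astype(np.uint8),cv2.MORPH_OPEN,np.ones((2,2)))>0
    nn,l,st,ce=cv2.connectedComponentsWithStats(m.astype(np.uint8))
    k=1+np.argmax(st[1:,4]);p=c[l==k];print(n,"box",rect(p),np.median(p[:,2]),len(p))
    # wedge by colour
    m=ok&(hsv[...,1]>90)&(c[...,2]<.03)&(abs(c[...,0]-.57)<.08)&(abs(c[...,1]-.13)<.09)
    nn,l,st,ce=cv2.connectedComponentsWithStats(m.astype(np.uint8))
    k=1+np.argmax(st[1:,4]);p=c[l==k];print("wedge",rect(p),len(p))
    A=np.c_[p[:,:2],np.ones(len(p))];s=p[p[:,2]>-.01]
    g=np.linalg.lstsq(A,p[:,2],rcond=None)[0];print("grad",g,np.hypot(*g[:2]),np.degrees(np.arctan2(g[1],g[0])),p.min(0),p.max(0))
    v=np.zeros(m.shape+(3,),np.uint8);v[...]=f["image"];v[l==k]=(0,0,255)
    cv2.imwrite(f"pics/seg_{n[:-4]}.png",v)
E
```

```text
scene0.npz box ((894.5228271484375, -148.93075561523438), (179.567626953125, 1027.9368896484375), 75.75090789794922) 0.0651780752507285 1239
wedge ((562.0368041992188, 117.9075698852539), (108.66665649414062, 44.78603744506836), 73.1790542602539) 430
grad [-0.0968  0.1655  0.0459] 0.1916970652135579 120.31816061772926 [0.5296 0.0611 0.001 ] [0.5964 0.1737 0.023 ]
side0.npz box ((517.143310546875, 278.3753662109375), (155.06028747558594, 949.4782104492188), 4.305955410003662) 0.06546399289761717 831
wedge ((578.9150390625, 169.01937866210938), (3.1597445011138916, 30.56121826171875), 72.81635284423828) 27
grad [ 0.7166  2.1446 -0.7662] 2.261115793012145 71.5240221817079 [0.5638 0.164  0.0021] [0.5934 0.1743 0.0191]
```

```bash
python3 - <<'E'
from m import *
from scipy.spatial import cKDTree
for n in("scene0.npz","side0.npz"):
    f=load(n);c=cloud(f);ok=f["range_z"]>0
    hsv=cv2.cvtColor(f["image"],cv2.COLOR_BGR2HSV)
    p=c[ok&(abs(c[...,2]-.066)<.005)&(abs(c[...,0]-.6)<.2)&(abs(c[...,1]+.07)<.17)]
    d=cKDTree(p).query(p,7)[0][:,-1];p=p[d<.008];print(n,"box",rect(p),len(p),p.min(0),p.max(0))
    b=ok&(abs(c[...,0]-.57)<.08)&(abs(c[...,1]-.13)<.09)
    print("hue",[np.percentile(hsv[b][:,i],[5,30,50,80,95]) for i in range(3)])
    m=b&(hsv[...,0]>5)&(hsv[...,0]<28)&(hsv[...,1]>70)
    nn,l,st,ce=cv2.connectedComponentsWithStats(m.astype(np.uint8));print(st[:6])
    k=1+np.argmax(st[1:,4]);p=c[l==k];print("wedge",rect(p),len(p))
    v=f["image"].copy();v[l==k]=(0,0,255)
    r,q=np.mean(np.argwhere(l==k),0).astype(int)
    cv2.imwrite(f"pics/seg_{n[:-4]}.png",cv2.resize(np.hstack([f["image"][r-50:r+50,q-50:q+50],v[r-50:r+50,q-50:q+50]]),None,fx=4,fy=4,interpolation=cv2.INTER_NEAREST))
a=cv2.imread("pics/seg_scene0.png");b=cv2.imread("pics/seg_side0.png");cv2.imwrite("pics/seg.png",cv2.resize(np.vstack([a,b]),(600,600)))
E
```

```text
scene0.npz box ((604.022216796875, -78.35140991210938), (179.31553649902344, 222.97189331054688), 76.1471176147461) 1178 [ 0.4795 -0.1903  0.061 ] [0.7317 0.0325 0.07  ]
hue [array([ 4., 16., 21., 35., 45.]), array([ 13.,  19.,  28.,  48., 138.]), array([ 48.,  55., 120., 144., 192.])]
[[     0      0    560    420 234732]
 [   310    233     41     14    467]
 [   295    404      1      1      1]]
wedge ((551.6766967773438, 123.83946990966797), (114.06095123291016, 68.00431060791016), 72.94662475585938) 467
side0.npz box ((601.6947021484375, -78.53246307373047), (184.45855712890625, 221.59201049804688), 76.0979995727539) 1530 [ 0.4735 -0.1918  0.061 ] [0.7289 0.0364 0.071 ]
hue [array([17., 22., 24., 27., 30.]), array([14., 16., 17., 20., 88.]), array([148. , 165. , 168.5, 172. , 202. ])]
[[     0      0    560    420 234500]
 [   237    249     36     42    700]]
wedge ((560.0840454101562, 119.11386108398438), (110.77140045166016, 40.70066833496094), 74.49409484863281) 700
```

View pics/seg.png

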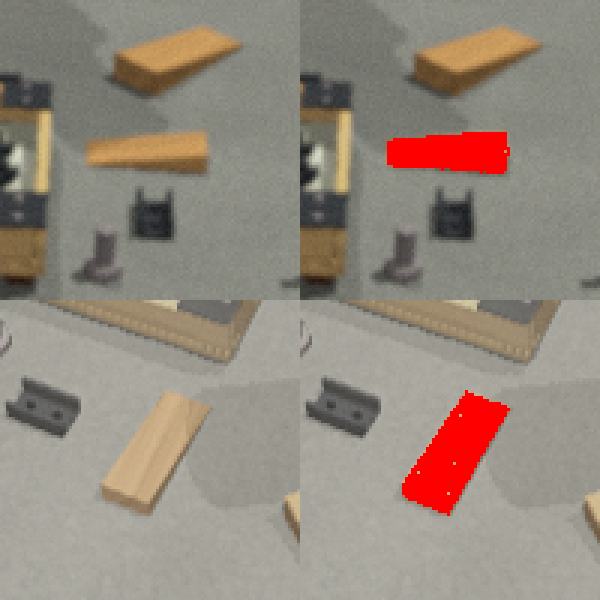

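The box centre is (0.6025, -0.078) with a yaw of -13.9°. Its fitted size, 181×222, matches the given one. The short foot is near (0.532, 0.011). The wedge centre is (0.5605, 0.119) and its fitted 110.8×40.7 footprint confirms it is the smallest one. Its thin end is about 44 mm from the foot's face, and its back is near (0.575, 0.172). I'll turn the tool so its x lies along the wedge axis, and shut the fingers.

Request:
{"op": "play_rows", "data": {
  "targets": [
    [[0,0,-0.114,0,0,0,0],[0,0,-0.114,0,0,0,0],[0,0,-0.114,0,0,0,0],[0,0,-0.114,0,0,0,0],[0,0,-0.114,0,0,0,0],[0,0,-0.114,0,0,0,0],[0,0,-0.114,0,0,0,0],[0,0,-0.113,0,0,0,0]]
  ]
}}

```text
time: 1.62
ee_pos: [0.2375, -0.5781, 0.2313]
ee_rot: [[0.261, 0.965, -0.0], [0.965, -0.261, -0.0], [-0.0, 0.0, -1.0]]
contact_force: [-0.2, -0.1, 0.2]
gripper_width: 0.0001
```

Request:
{"op": "play_rows", "data": {
  "targets": [
    [[0,0,0,0.038,0.006,0,0],[0,0,0,0.038,0.006,0,0],[0,0,0,0.038,0.006,0,0],[0,0,0,0.038,0.006,0,0],[0,0,0,0.038,0.006,0,0],[0,0,0,0.038,0.006,0,0],[0,0,0,0.038,0.006,0,0],[0,0,0,0.038,0.006,0,0]]
  ]
}}

```text
time: 2.28
ee_pos: [0.3652, -0.2962, 0.2315]
ee_rot: [[0.267, 0.964, 0.001], [0.964, -0.267, -0.0], [-0.0, 0.001, -1.0]]
contact_force: [1.1, -1.1, -0.1]
gripper_width: -0.0002
```

Request:
{"op": "play_rows", "data": {
  "targets": [
    [[0,0,0,0.038,0.006,0,0],[0,0,0,0.038,0.006,0,0],[0,0,0,0.038,0.006,0,0],[0,0,0,0.038,0.006,0,0],[0,0,0,0.038,0.006,0,0],[0,0,0,0.038,0.006,0,0],[0,0,0,0.038,0.006,0,0],[0,0,0,0.038,0.006,0,0]]
  ]
}}

```text
time: 2.95
ee_pos: [0.4927, -0.0158, 0.2317]
ee_rot: [[0.267, 0.964, 0.001], [0.964, -0.267, -0.0], [-0.0, 0.001, -1.0]]
contact_force: [0.4, -0.8, -0.5]
gripper_width: -0.0002
```

Request:
{"op": "play_rows", "data": {
  "targets": [
    [[0,0,0,0.038,0.006,0,0],[0,0,0,0.038,0.006,0,0],[0,0,0,0.038,0.006,0,0],[0,0,0,0.038,0.006,0,0],[0,0,0,0.038,0.006,0,0],[0,0,0,0.038,0.006,0,0],[0,0,0,0,0,0,0],[0,0,0,0,0,0,0]]
  ]
}}

```text
time: 3.62
ee_pos: [0.5878, 0.1941, 0.2307]
ee_rot: [[0.264, 0.965, -0.001], [0.965, -0.264, -0.0], [-0.001, -0.001, -1.0]]
contact_force: [-0.4, -0.5, -0.1]
gripper_width: 0.0
```

```bash
python3 - <<'E'
from m import *
s=arm.state();print(s["time"],s["qpos"],s["ee_pos"],s["ee_rot"])
f=arm.grab_frame("wrist");cv2.imwrite("pics/wrist1.png",f["image"]);print(f["xyz"],f["fx"])
E
```

```text
3.6167 [11.39    2.2863 93.2295 -0.0103 84.548  26.6964] [0.5878 0.1941 0.2307] [[ 0.264   0.9645 -0.0011]
 [ 0.9645 -0.264  -0.0004]
 [-0.0007 -0.0009 -1.    ]]
[0.6059 0.2585 0.3727] 336.5580384168101
```

View pics/wrist1.png

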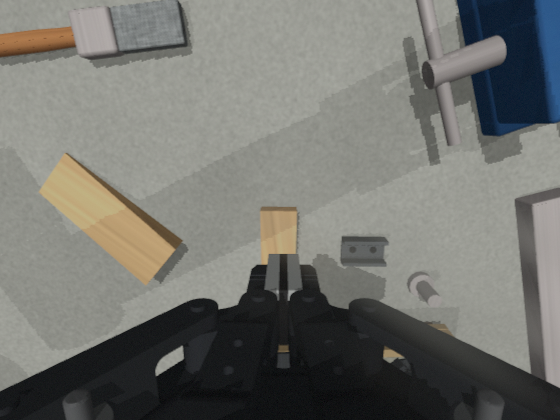

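The wrist view shows the wedge's thick end at row 207, columns 261–298, with its axis straight along the image. I'll compute its position from this view.

```bash
python3 - <<'E'
from m import *
f=arm.grab_frame("wrist");c=cloud(f);hsv=cv2.cvtColor(f["image"],cv2.COLOR_BGR2HSV)
for r in (205,207,208,210,225,240):
    print(r,[ (q,P(f,q,r)) for q in (264,279,295)])
m=(hsv[...,1]>60)&(hsv[...,0]<28);m[:195]=0;m[250:]=0;m[:,:250]=0;m[:,310:]=0
for r in (212,225,240):
    q=np.where(m[r])[0];print(r,q.min(),q.max(),P(f,q.min()+1,r),P(f,q.max()-1,r))
E
```

```text
205 [(264, array([ 0.5605,  0.1755, -0.001 ])), (279, array([ 0.5771,  0.1712, -0.0001])), (295, array([ 0.5947,  0.1663, -0.0003]))]
207 [(264, array([0.5611, 0.1755, 0.0091])), (279, array([0.5771, 0.171 , 0.0087])), (295, array([0.5943, 0.1657, 0.0065]))]
208 [(264, array([0.5612, 0.1753, 0.0128])), (279, array([0.5771, 0.1707, 0.0119])), (295, array([0.5941, 0.1657, 0.011 ]))]
210 [(264, array([0.5615, 0.1747, 0.0199])), (279, array([0.5772, 0.1705, 0.0204])), (295, array([0.5938, 0.1658, 0.0197]))]
225 [(264, array([0.5561, 0.1572, 0.0155])), (279, array([0.5724, 0.1534, 0.0176])), (295, array([0.5893, 0.1484, 0.0165]))]
240 [(264, array([0.5509, 0.1396, 0.0134])), (279, array([0.5673, 0.1352, 0.0139])), (295, array([0.5846, 0.13  , 0.0126]))]
212 260 296 [0.5576 0.1734 0.0196] [0.5933 0.1636 0.0198]
225 260 296 [0.5529 0.1581 0.0157] [0.5893 0.1484 0.0165]
240 261 295 [0.5484 0.1395 0.0113] [0.5836 0.1309 0.0142]
```

Request:
{"op": "play_rows", "data": {
  "targets": [
    [[0,0,0,0.004,-0.005,0.035,0],[0,0,0,0.004,0,0.035,0],[0,0,0,0,0,0.035,0],[0,0,0,0,0,0.035,0],[0,0,0,0,0,0.035,0],[0,0,0,0,0,0.03,0],[0,0,0,0,0,0.018,0],[0,0,0,0,0,0,0]]
  ]
}}

```text
time: 4.38
ee_pos: [0.5807, 0.199, 0.0031]
ee_rot: [[0.269, 0.963, -0.009], [0.963, -0.269, -0.002], [-0.005, -0.008, -1.0]]
contact_force: [-1.0, 1.2, -1.4]
gripper_width: -0.0001
```

```bash
python3 - <<'E'
from m import *
s=arm.state();print(s["ee_pos"],s["contact_force"])
f=arm.grab_frame("side");v=f["image"][170:310,180:340];cv2.imwrite("pics/side2.png",cv2.resize(v,None,fx=4,fy=4,interpolation=cv2.INTER_CUBIC))
E
```

```text
[0.5807 0.199  0.0031] [-1.0047  1.2001 -1.3607]
```

View pics/side2.png

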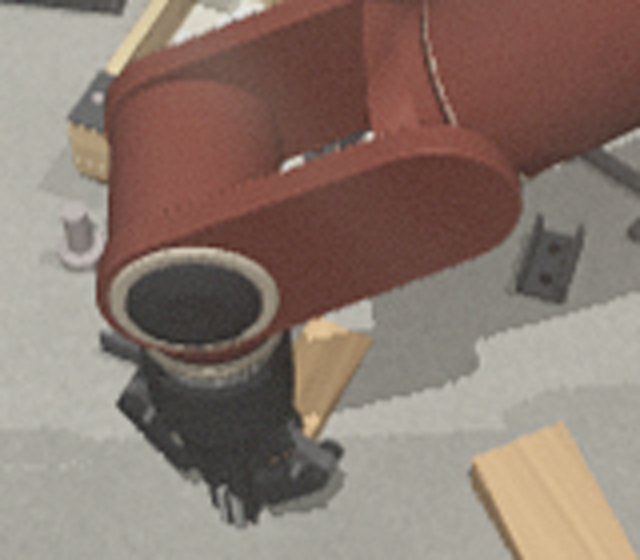

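Request:
{"op": "play_rows", "data": {
  "targets": [
    [[0,0,0,0,0.003,-0.004,0],[0,0,0,-0.006,0,0,0],[0,0,0,-0.008,0,0,0],[0,0,0,-0.008,0,0,0],[0,0,0,-0.008,0,0,0],[0,0,0,-0.008,0,0,0],[0,0,0,-0.008,0,0,0],[0,0,0,-0.006,0,0,0]]
  ]
}}

```text
time: 5.1
ee_pos: [0.5737, 0.1495, 0.0124]
ee_rot: [[0.267, 0.964, 0.0], [0.964, -0.267, 0.0], [0.0, 0.0, -1.0]]
contact_force: [0.2, 1.9, 0.7]
gripper_width: -0.0002
```

```bash
python3 - <<'E'
from m import *
s=arm.state();print(s["ee_pos"],s["contact_force"])
f=arm.grab_frame("scene");v=f["image"][180:300,230:390];cv2.imwrite("pics/scene3.png",cv2.resize(v,None,fx=4,fy=4,interpolation=cv2.INTER_CUBIC))
E
```

```text
[0.5737 0.1495 0.0124] [0.2491 1.9463 0.6826]
```

View pics/scene3.png

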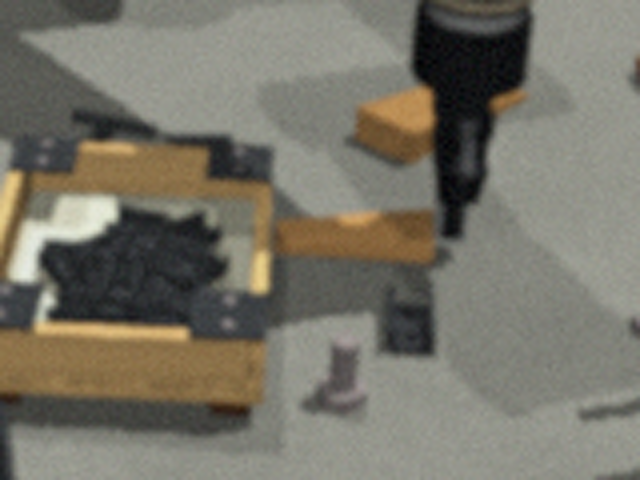

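Request:
{"op": "play_rows", "data": {
  "targets": [
    [[0,0,0,0.005,0,0,0],[0,0,0,0,-0.003,0.004,0],[0,0,0,-0.005,0,0,0],[0,0,0,-0.006,0,0,0],[0,0,0,-0.006,0,0,0],[0,0,0,-0.006,0,0,0],[0,0,0,-0.005,0,0,0],[0,0,0,0,0,0,0]]
  ]
}}

```text
time: 5.82
ee_pos: [0.5648, 0.1281, 0.0083]
ee_rot: [[0.268, 0.963, -0.0], [0.963, -0.268, -0.0], [-0.0, -0.0, -1.0]]
contact_force: [-0.3, 1.2, -0.4]
gripper_width: 0.0002
```

```bash
python3 - <<'E'
from m import *
s=arm.state();print(s["ee_pos"],s["contact_force"])
f=arm.grab_frame("wrist");cv2.imwrite("pics/wrist4.png",f["image"])
f=arm.grab_frame("scene");v=f["image"][180:300,230:390];cv2.imwrite("pics/scene4.png",cv2.resize(v,None,fx=4,fy=4,interpolation=cv2.INTER_CUBIC))
E
```

```text
[0.5648 0.1281 0.0083] [-0.3279  1.226  -0.3731]
```

View pics/scene4.png

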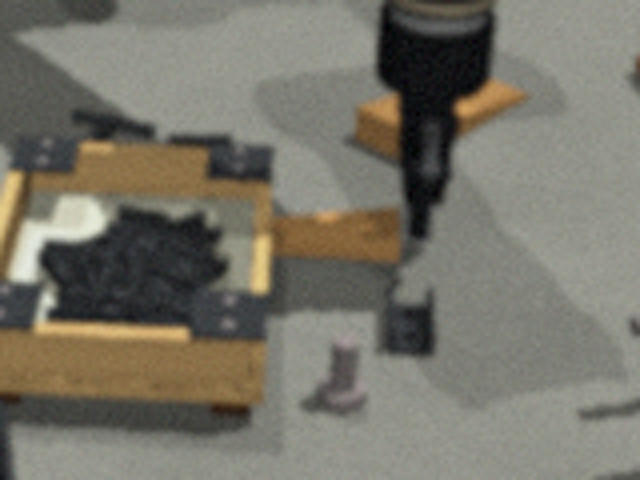

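View pics/wrist4.png

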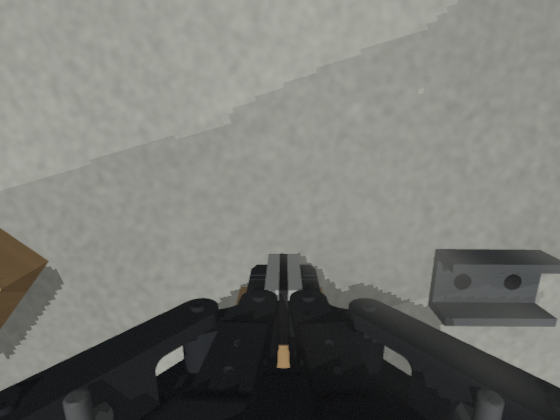

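The wedge is moving straight, with its tip about 11 mm in by reckoning. I'll continue in small steps and watch the force.

Request:
{"op": "play_rows", "data": {
  "targets": [
    [[0,0,0,-0.002,0,0,0],[0,0,0,-0.002,0,0,0],[0,0,0,-0.002,0,0,0],[0,0,0,0,0,0,0]]
  ]
}}

```text
time: 6.25
ee_pos: [0.5634, 0.1232, 0.0084]
ee_rot: [[0.267, 0.964, 0.0], [0.964, -0.267, -0.0], [-0.0, 0.0, -1.0]]
contact_force: [0.6, -0.1, -0.5]
gripper_width: -0.0001
```

Request:
{"op": "play_rows", "data": {
  "targets": [
    [[0,0,0,-0.002,0,0,0],[0,0,0,-0.002,0,0,0],[0,0,0,0,0,0,0]]
  ]
}}

```text
time: 6.5
ee_pos: [0.5623, 0.1193, 0.0083]
ee_rot: [[0.267, 0.964, -0.0], [0.964, -0.267, -0.0], [-0.0, -0.0, -1.0]]
contact_force: [0.0, -0.3, 0.1]
gripper_width: -0.0001
```

Tip is about 20 mm in, with no resistance yet.

Request:
{"op": "play_rows", "data": {
  "targets": [
    [[0,0,0,-0.002,0,0,0],[0,0,0,-0.002,0,0,0],[0,0,0,0,0,0,0]]
  ]
}}

```text
time: 6.75
ee_pos: [0.5611, 0.1153, 0.0082]
ee_rot: [[0.267, 0.964, -0.0], [0.964, -0.267, -0.0], [-0.0, -0.0, -1.0]]
contact_force: [1.3, -0.4, -0.8]
gripper_width: -0.0
```

Request:
{"op": "play_rows", "data": {
  "targets": [
    [[0,0,0,-0.002,0,0,0],[0,0,0,-0.001,0,0,0],[0,0,0,0,0,0,0]]
  ]
}}

```text
time: 7.0
ee_pos: [0.5603, 0.1125, 0.0082]
ee_rot: [[0.267, 0.964, -0.0], [0.964, -0.267, -0.0], [-0.0, -0.0, -1.0]]
contact_force: [-0.2, -0.7, 0.7]
gripper_width: 0.0
```

Request:
{"op": "play_rows", "data": {
  "targets": [
    [[0,0,0,-0.002,0,0,0],[0,0,0,-0.001,0,0,0],[0,0,0,0,0,0,0]]
  ]
}}

```text
time: 7.25
ee_pos: [0.5596, 0.1096, 0.0082]
ee_rot: [[0.267, 0.964, -0.0], [0.964, -0.267, -0.0], [-0.0, -0.0, -1.0]]
contact_force: [-0.3, 0.7, 0.0]
gripper_width: -0.0003
```

Request:
{"op": "play_rows", "data": {
  "targets": [
    [[0,0,0,-0.002,0,0,0],[0,0,0,-0.001,0,0,0],[0,0,0,0,0,0,0]]
  ]
}}

```text
time: 7.5
ee_pos: [0.5588, 0.1068, 0.0083]
ee_rot: [[0.267, 0.964, -0.0], [0.964, -0.267, -0.0], [-0.0, -0.0, -1.0]]
contact_force: [0.3, 0.5, -0.6]
gripper_width: 0.0004
```

```bash
python3 - <<'E'
from m import *
F=[]
for i in range(3):
    s=arm.state();F.append(s["contact_force"]); 
    f=arm.grab_frame("scene")
print(s["ee_pos"],np.array(F))
v=f["image"][180:300,230:390];cv2.imwrite("pics/scene5.png",cv2.resize(v,None,fx=4,fy=4,interpolation=cv2.INTER_CUBIC))
E
```

```text
[0.5588 0.1069 0.0083] [[ 0.2866  0.4906 -0.6065]
 [-0.4529  0.151  -0.2873]
 [-0.1762 -0.2856 -0.09  ]]
```

View pics/scene5.png

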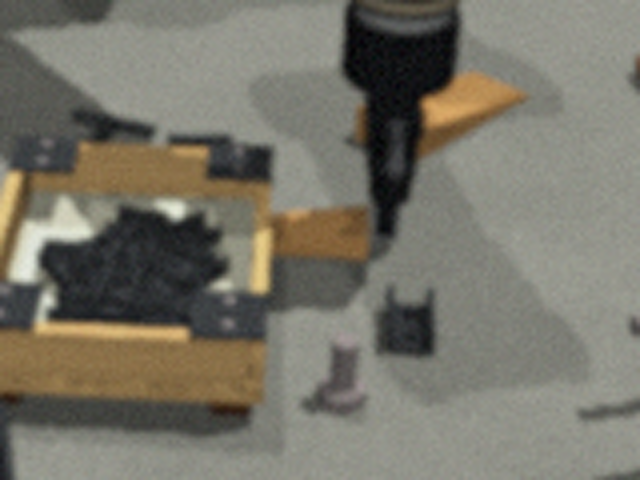

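The wedge moves with the fingers and the box hasn't moved. The tip is about 33 mm in.

Request:
{"op": "play_rows", "data": {
  "targets": [
    [[0,0,0,-0.001,0,0,0],[0,0,0,-0.001,0,0,0],[0,0,0,0,0,0,0]]
  ]
}}

```text
time: 7.9
ee_pos: [0.5585, 0.1056, 0.0084]
ee_rot: [[0.267, 0.964, 0.001], [0.964, -0.267, 0.001], [0.002, 0.0, -1.0]]
contact_force: [1.4, 4.1, -1.3]
gripper_width: -0.0001
```

Request:
{"op": "play_rows", "data": {
  "targets": [
    [[0,0,0,-0.001,0,0,0],[0,0,0,-0.001,0,0,0],[0,0,0,0,0,0,0]]
  ]
}}

```text
time: 8.15
ee_pos: [0.5582, 0.1045, 0.0085]
ee_rot: [[0.267, 0.964, 0.001], [0.964, -0.267, 0.003], [0.003, 0.0, -1.0]]
contact_force: [2.3, 7.3, -1.7]
gripper_width: -0.0004
```

Request:
{"op": "play_rows", "data": {
  "targets": [
    [[0,0,0,-0.001,0,0,0],[0,0,0,-0.001,0,0,0],[0,0,0,0,0,0,0]]
  ]
}}

```text
time: 8.4
ee_pos: [0.5576, 0.1027, 0.0085]
ee_rot: [[0.267, 0.964, 0.001], [0.964, -0.267, 0.003], [0.003, 0.0, -1.0]]
contact_force: [2.1, 7.1, -1.3]
gripper_width: 0.0
```

It is bound: the force is holding at about 7 N with the tip some 35 mm in. I'll stop pushing, back off, rise and look.

Request:
{"op": "play_rows", "data": {
  "targets": [
    [[0,0,0,0.01,0,0,0],[0,0,0,0.015,0,0,0],[0,0,0,0,0,-0.03,0],[0,0,0,0,0,-0.035,0],[0,0,0,0,0,-0.035,0],[0,0,0,0,0,-0.025,0],[0,0,0,0,0,0,0],[0,0,0,0,0,0,0]]
  ]
}}

```text
time: 9.07
ee_pos: [0.5656, 0.1261, 0.1359]
ee_rot: [[0.266, 0.964, 0.005], [0.964, -0.266, -0.0], [0.001, 0.005, -1.0]]
contact_force: [-0.4, 1.3, 0.1]
gripper_width: 0.0002
```

```bash
cat > box.py <<'E'
from m import *
from scipy.spatial import cKDTree
def box(f):
    c=cloud(f);ok=f["range_z"]>0
    p=c[ok&(abs(c[...,2]-.066)<.006)&(abs(c[...,0]-.6)<.16)&(abs(c[...,1]+.07)<.15)]
    d=cKDTree(p).query(p,7)[0][:,-1];p=p[d<.008]
    g=np.linalg.lstsq(np.c_[p[:,:2]-[.6,-.08],np.ones(len(p))],p[:,2],rcond=None)[0]
    return rect(p),len(p),g
E
python3 - <<'E'
from box import *
s=arm.state();print(s["ee_pos"],s["contact_force"])
f=arm.grab_frame("scene");print(box(f),box(load("scene0.npz")))
hsv=cv2.cvtColor(f["image"],cv2.COLOR_BGR2HSV);c=cloud(f)
v=f["image"][180:300,230:390];cv2.imwrite("pics/scene6.png",cv2.resize(v,None,fx=4,fy=4,interpolation=cv2.INTER_CUBIC))
f=arm.grab_frame("wrist");cv2.imwrite("pics/wrist6.png",f["image"])
np.savez("wrist6.npz",**f)
E
```

```text
[0.5656 0.1261 0.1359] [-0.4391  1.3161  0.1251]
(((603.8215942382812, -81.37335205078125), (179.82415771484375, 223.99864196777344), 77.0227279663086), 1234, array([-0.0014,  0.0008,  0.0654])) (((604.0372924804688, -78.35514068603516), (179.31553649902344, 223.0030517578125), 76.1471176147461), 1234, array([-0.0016,  0.0003,  0.0654]))
```

View pics/scene6.png

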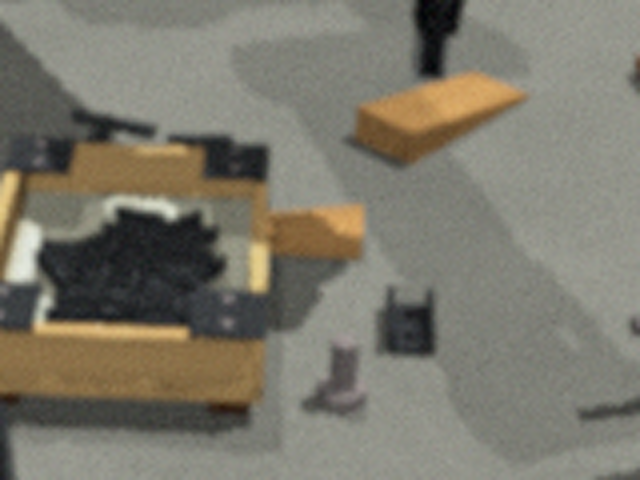

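View pics/wrist6.png

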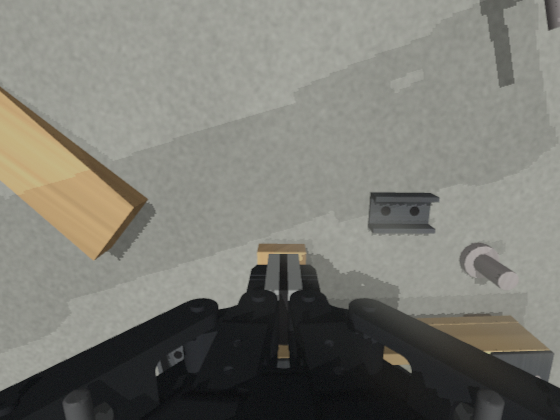

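The box is still level (tilt change under 1 mrad), and it was shoved only about 3 mm with 0.9° of yaw. The short foot is now near (0.531, 0.007). I'll move over its plate.

Request:
{"op": "play_rows", "data": {
  "targets": [
    [[0,0,0,-0.031,-0.002,0,0],[0,0,0,-0.031,0,0,0],[0,0,0,-0.031,0,0,0],[0,0,0,-0.031,0,0,0],[0,0,0,0,0,0.03,0],[0,0,0,0,0,0.02,0],[0,0,0,0,0,0.006,0],[0,0,0,0,0,0,0]]
  ]
}}

```text
time: 9.83
ee_pos: [0.5258, 0.0067, 0.0732]
ee_rot: [[0.267, 0.964, -0.008], [0.964, -0.267, 0.001], [-0.001, -0.008, -1.0]]
contact_force: [-0.5, -1.3, -0.0]
gripper_width: 0.0001
```

```bash
python3 - <<'E'
from box import *
f=arm.grab_frame("scene");v=f["image"][180:300,230:390];cv2.imwrite("pics/scene7.png",cv2.resize(v,None,fx=4,fy=4,interpolation=cv2.INTER_CUBIC))
s=arm.state();print(s["ee_pos"],s["contact_force"])
E
```

```text
[0.5274 0.0067 0.0753] [ 0.374   0.8015 -0.4906]
```

View pics/scene7.png

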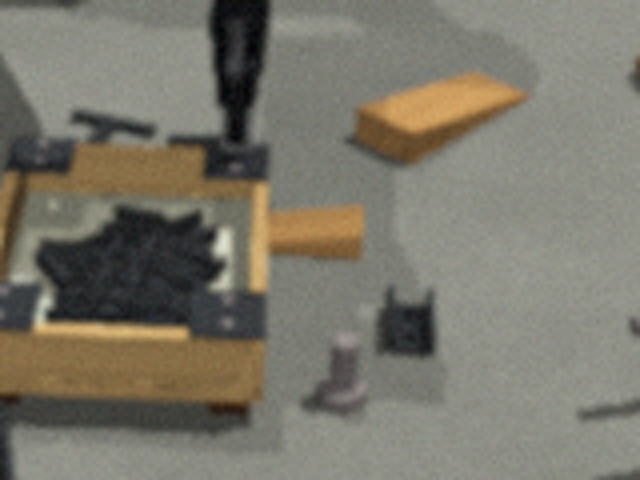

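Request:
{"op": "play_rows", "data": {
  "targets": [
    [[0,0,0,0,0.003,0.004,0],[0,0,0,0,0,0.003,0],[0,0,0,0,0,0.001,0],[0,0,0,0,0,0.001,0],[0,0,0,0,0,0,0]]
  ]
}}

```text
time: 10.3
ee_pos: [0.5321, 0.0057, 0.0686]
ee_rot: [[0.266, 0.964, 0.0], [0.964, -0.266, -0.0], [0.0, 0.0, -1.0]]
contact_force: [0.6, -0.0, -0.2]
gripper_width: 0.0001
```

Request:
{"op": "play_rows", "data": {
  "targets": [
    [[0,0,0,0,0,0.001,0],[0,0,0,0,0,0.001,0],[0,0,0,0,0,0,0]]
  ]
}}

```text
time: 10.55
ee_pos: [0.5318, 0.0056, 0.0662]
ee_rot: [[0.267, 0.964, -0.0], [0.964, -0.267, 0.0], [0.0, -0.0, -1.0]]
contact_force: [0.1, 0.5, 0.3]
gripper_width: 0.0003
```

Request:
{"op": "play_rows", "data": {
  "targets": [
    [[0,0,0,0,0,0.001,0],[0,0,0,0,0,0.001,0],[0,0,0,0,0,0,0],[0,0,0,0,0,0,0]]
  ]
}}

```text
time: 10.88
ee_pos: [0.532, 0.0056, 0.066]
ee_rot: [[0.267, 0.964, -0.001], [0.964, -0.267, 0.0], [-0.0, -0.001, -1.0]]
contact_force: [-6.1, 0.6, 10.1]
gripper_width: -0.0002
```

Request:
{"op": "play_rows", "data": {
  "targets": [
    [[0,0,0,0,0,0.001,0],[0,0,0,0,0,0,0],[0,0,0,0,0,0,0]]
  ]
}}

```text
time: 11.13
ee_pos: [0.5319, 0.0056, 0.0659]
ee_rot: [[0.266, 0.964, -0.001], [0.964, -0.266, 0.0], [-0.0, -0.001, -1.0]]
contact_force: [-7.6, 1.0, 14.6]
gripper_width: -0.0002
```

The corner holds at 10 to 15 N, with the plate at z = 0.066. I'll hold briefly and check that the box is level.

Request:
{"op": "play_rows", "data": {
  "targets": [
    [[0,0,0,0,0,0,0],[0,0,0,0,0,0,0],[0,0,0,0,0,0,0],[0,0,0,0,0,0,0],[0,0,0,0,0,0,0],[0,0,0,0,0,0,0]]
  ]
}}

```text
time: 11.63
ee_pos: [0.532, 0.0056, 0.0659]
ee_rot: [[0.267, 0.964, -0.001], [0.964, -0.267, 0.0], [-0.0, -0.001, -1.0]]
contact_force: [-8.9, 0.8, 14.8]
gripper_width: 0.0002
```

```bash
python3 - <<'E'
from box import *
f=arm.grab_frame("scene");print(box(f));s=arm.state();print(s["ee_pos"],s["contact_force"])
E
```

```text
(((603.8790893554688, -80.58879852294922), (179.50477600097656, 223.95950317382812), 76.71034240722656), 1204, array([-0.0007, -0.0007,  0.0653]))
[0.5319 0.0056 0.0659] [-7.9803  0.621  14.7669]
```

The corner is firm and the box stays level under about 15 N, held for more than 0.5 s. I'll lift straight up and move clear.

Request:
{"op": "play_rows", "data": {
  "targets": [
    [[0,0,0,0,0,-0.003,0],[0,0,0,0,0,-0.006,0],[0,0,0,0,0,-0.03,0],[0,0,0,0,0,-0.04,0],[0,0,0,0,0,-0.04,0],[0,0,0,0,0,-0.03,0],[0,0,0,0,0,0,0],[0,0,0,0,0,0,0]]
  ]
}}

```text
time: 12.35
ee_pos: [0.5333, 0.0054, 0.2153]
ee_rot: [[0.267, 0.964, 0.006], [0.964, -0.267, -0.001], [0.001, 0.006, -1.0]]
contact_force: [-0.4, 0.4, -0.7]
gripper_width: -0.0001
```

```bash
python3 - <<'E'
from box import *
s=arm.state();print(s["ee_pos"],s["contact_force"])
f=arm.grab_frame("scene");b=box(f);print(b)
v=f["image"][180:300,230:390];cv2.imwrite("pics/scene8.png",cv2.resize(v,None,fx=4,fy=4,interpolation=cv2.INTER_CUBIC))
hsv=cv2.cvtColor(f["image"],cv2.COLOR_BGR2HSV);c=cloud(f)
# wedge back: topmost ridge near z~.02
p=c[(hsv[...,1]>90)&(abs(c[...,2]-.017)<.004)&(abs(c[...,0]-.55)<.05)&(abs(c[...,1]-.08)<.05)]
print(len(p),p.max(0),p.mean(0))
f=arm.grab_frame("wrist");cv2.imwrite("pics/wrist8.png",f["image"])
hsv=cv2.cvtColor(f["image"],cv2.COLOR_BGR2HSV);c=cloud(f)
p=c[(hsv[...,1]>60)&(abs(c[...,2]-.014)<.008)&(abs(c[...,0]-.55)<.05)&(abs(c[...,1]-.08)<.05)]
print(len(p),rect(p) if len(p)>3 else 0)
E
```

```text
[0.5333 0.0054 0.2153] [-0.3525  0.4119 -0.7024]
(((603.9403076171875, -81.12836456298828), (179.12120056152344, 224.0282745361328), 77.07222747802734), 1225, array([-0.0013,  0.0013,  0.0654]))
145 [0.5767 0.0967 0.021 ] [0.5511 0.0691 0.017 ]
2751 ((544.8607177734375, 59.78045654296875), (67.733154296875, 39.94582748413086), 74.38395690917969)
```

View pics/scene8.png

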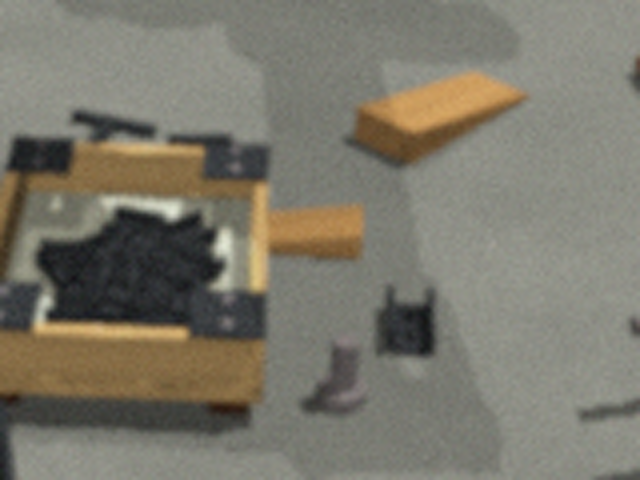

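View pics/wrist8.png

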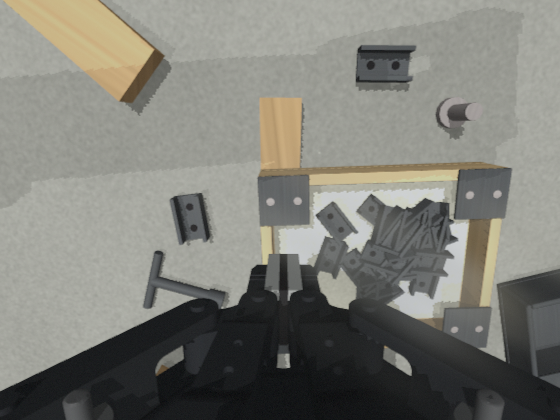

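By measurement the wedge tip is about 33 mm past the foot's outer face and 1 mm off centre sideways. The box is level and the arm is clear.

```bash
python3 -c "
from rig import arm
print(arm.sign_off())"
```

```text
the job is handed in; nothing more can be done
None
```

The wedge is snug under the short foot, a firm press no longer rocks the box, and I have handed the job in. No verdict was reported.

- **Push:** I pushed the smallest of the three wedges, thin end first, with closed fingertips until it bound. The force rose to about 7 N over the last few millimetres, and the box was shoved about 3 mm and turned about 0.9°.
- **Press test:** I pressed the steel plate over the short foot with 10 to 15 N for more than 0.5 s, going above the 10 N asked for. The plate gave only about 0.1 mm, staying at z = 0.066, and the box measured level within about 2 mrad. The wedge did not need pushing in further.
- **Last checks:** By camera, the thin end is about 33 mm past the foot's outer face and about 1 mm off sideways. The box is still level within about 2 mrad. The arm is clear, about 0.15 m above the box, with no contact force. The bracket and bolt by the wedge, the second bracket and the chuck key look unmoved. I did not look at the screwdriver, oil can or brush again at the end.

No check failed. The depth into the foot by finger travel (about 35 mm) and by camera (about 33 mm) agree within the box's shift and the calibration.

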